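# Open a spring-jawed circuit-board holder

## Task

Get the board holder ready for the next circuit board: first slide the carriage with the round post along the rail until its index blade lines up with the marker clip on its half of the holder, and leave it there. Then pull the spring jaw by its flat handle outwards until its index blade lines up with the other clip, and keep it there: the program finishes while the gripper is still holding the jaw open against its spring. Leave the loose things around the holder alone.

Things in the scene. Friction and masses are not known exactly. Their poses are not given: they have to be found in the camera images.
- holder: Board holder fixed to the bench: dark base plate 100 x 340 x 12 mm, aluminium rail along it, a grey block 15 mm thick across each end (45 mm high at -y, 55 at +y), and a steel spring tube, 24 mm across, running 95 mm out from the +y end. Origin: centre of the plate's underside. y runs along the rail towards the tube; x points across it to the plate's edge with the two marker clips.
- carriage (a joint): Position (m) of the sliding carriage, 0 to 0.10, growing along the holder's +y (towards the spring jaw). At 0 its middle is 135 mm to -y of the holder's origin; it starts within 20 mm of that end. No spring: sliding friction (about 3 N) keeps it where it is left.
- carriage_grip (a point): Top centre of the carriage's upright ROUND steel post, 20 mm across, 100 mm above the bench; it stands 50 mm above the block (a 28 mm flange, 4 mm thick, at its foot). The block is 60 mm across and 30 mm along the rail, with a black jaw lip reaching 27 mm from its middle on the +y side.
- carriage_index (a point): Tip of the carriage's index: a thin upright steel blade (2 mm thick) that points out to the marker clips' edge from the middle of the carriage's block, 38 mm out along the holder's x from the post's axis, 33 mm above the bench.
- spring_jaw (a joint): Position (m) of the spring jaw, 0 to 0.085, growing along the holder's +y (outwards, towards the spring tube). It rests at 0, its middle 40 mm to +y of the holder's origin. A spring always drives it back to 0: about 5 N at rest and 1 N more per 10 mm pulled out (13.5 N at most). Let go, it returns.
- spring_jaw_grip (a point): Top centre of the spring jaw's upright FLAT steel handle, 12 mm thick along the rail and 40 mm wide across it, 100 mm above the bench; it stands 50 mm above the block. The block is 60 mm across and 30 mm along the rail, with a black jaw lip reaching 27 mm from its middle on the -y side; a 10 mm rod, 36 mm above the bench, runs from it into the spring tube.
- spring_jaw_index (a point): Tip of the spring jaw's index: the same thin steel blade from the middle of its block, 38 mm out along the holder's x from the handle's middle, 33 mm above the bench.
- clip_a: Marker clip for the carriage, fixed on the base plate's edge in the holder's -y half, 20 to 85 mm to +y of the carriage's start: black block 14 x 16 x 14 mm with an upright steel blade (2 mm thick, 7 mm high) across its top, the mark. Origin: under the blade, at the clip's inner side, 12 mm above the bench; axes parallel to the holder's. On the mark = both blades at the same place along y.
- clip_b: Marker clip for the spring jaw: the same clip in the +y half of the holder, 40 to 70 mm outwards (+y) of the spring jaw's rest. The blade on it is the mark for the spring jaw's index; origin and axes as for the other clip.
- board: Bystander: green circuit board lying loose on the bench, 80 x 110 mm, 4 mm thick with parts up to 14 mm high. Origin: centre of its underside.
- reel: Bystander: grey reel standing on its end on the bench, 60 mm across, 41 mm high. Origin: centre of its underside.
- parts_box: Bystander: small open blue box with four compartments, 80 x 70 x 28 mm. Origin: centre of its underside.
- screwdriver: Bystander: screwdriver with a black handle, 160 mm long, lying on the bench on the robot's side of the holder. Its length runs along its own x; origin under its middle, on the bench.

How it is judged:
By the outcome, as a careful person would: the job done as asked, in the order asked, and still so for the second after the job is handed in, while the arm keeps its last pose, push and grip.
It also fails if it takes over 48 s, if anything falls off the work surface, if the arm or the gripper's body presses on something with over 40 N, if the wrist force passes 120 N, or if a joint passes its speed limit or range.

## Robot

A 6-joint arm with a two-finger parallel gripper is mounted at the origin on the work surface. World frame = base frame: x ahead of the robot, y to its left, z up, the work surface at z = 0. Lengths are in m, angles in rad, forces in N, time in s.
With the tool pointing down it reaches from about 0.275 to 0.75 m from the base axis. Payload 10.2 kg.
Tool frame: the origin (TCP) lies on the centre line of the jaws, within the pads' length; the fingertips stand 25 mm ahead of it and the grasp point (between the pads) lies 6 mm ahead of it; z points along the fingers, x is the direction in which the jaws open and shut, and the axes are right-handed (so a half turn about z gives the same grasp; the last joint's range is limited). The gripper opens to 88 mm and grips with 3 to 60 N. Pads are 18 mm wide; open, the fingers measure 123 mm over their backs; the gripper's body (75 mm by 187 mm) begins 45 mm behind the grasp point.
Start: joints at [0.896, 0.313, 1.498, -0, 1.331, -0.223], TCP at [0.229, 0.472, 0.264] pointing down, gripper open.
Joint ranges: [-2.94, 2.94], [-0.97, 2.17], [0.19, 2.56], [-1.23, 4.37], [0.02, 3.11], [-2.88, 2.88]. Speed limits (rad/s): [2.39, 2.39, 3.01, 3.14, 3.14, 3.14].

## Interface

Orientations are given as a 3x3 rotation matrix whose columns are the frame's x, y, z axes.
In Python, from station import ctrl, optics, ticket gives the robot as it stands. The module is installed in compiled form; this text tells all that it offers.
- The arm moves only by the tool play_rows, never from a script. Its argument "rows" is a list of rows, each an object of numbers: "tx", "ty", "tz": the shift along the tool's x, y, z in cm; "wx", "wy", "wz": the turn, a rotation vector about the tool's x, y, z in degrees. In form: [{"tx": .., "ty": .., "tz": .., "wx": .., "wy": .., "wz": ..}, ...]. A call has 1 to 10 rows; each row shifts and turns the pose as measured when the row begins, along the tool's axes as they then stand; what a row does not reach is not made up. A row lasts 1/8 s, in which the tool goes at most 62.5 mm and 10.7 degrees, less where a joint would pass 70% of its speed; a pose out of reach is approached as far as the arm can. A call with a gripper value outside its range is refused whole. "claw" is the closure, from 0 (fully open) to 1 (shut), set as the call begins (left out, the last holds). The fingers move at their own pace and stop on an object; "newtons" is the grip in N (left out, the last holds). Time passes only in rows, so rows that do not move let the fingers close. It gives the time, the measured TCP pose, the force and the opening at its end, in the units of the state.
- ctrl.state(): the state, without advancing time (a new reading comes with each control period).
- optics.get_image(name): name is "side" or "top"; returns a dict with "image" (384x512x3 uint8, red, green, blue), "range_z" (384x512 float32, m along the optical axis (not along the pixel's ray), 0 where there is no reading), "fovy" (degrees; the focal length in pixels is half the picture's height over the tangent of half this angle, whatever the lens; pixels are square), "cx", "cy" (the principal point, pixels), "k1" (the pictures are not rectified: a ray, as slopes to the right and down, at radius r is drawn at 1 + k1 r^2 times it, then the intrinsics apply), "R" (3x3) and "t" (3): a world point X has camera coordinates R X + t. Camera axes: x right, y down, z forward; pixel columns grow to the right and rows downward; lengths in m; the calibration is good to about 2 mm. A picture is of the moment at which its call begins.
- ticket.sign_off(): hands the job in, once; it reports no verdict.
Trained networks look in a picture, given as the dict that the camera call returned (one of the last four; its "shot" number tells which), for a name from the list of things; names that differ only in an ending like _2 or _b are one class to them, and where a whole thing is asked for, a point or a joint stands for the part that bears it (a point fixed in the world has none). Each returns a list of dicts, best first, with "score" (0 to 1); they miss things now and then, are a little off and sometimes report something else, mostly with a low value. They report only what shows in the picture. A call takes as long as a camera call.
- optics.silhouettes(picture, target): "mask" (384x512 bool, what is visible of it) and "uv" ([column, row] in pixels, amid what is visible of it).
The state is a dict: "t": time; "joint_positions": joint angles; "dq": joint speeds; "tau": joint torques, N m; "tcp_pos": TCP position; "ee_rot": TCP orientation; "force": force on the tool from outside, world axes, zero at the start; "wrist_torque": the same for the moment, N m; "width": opening from 0.0 (shut) to 1.0 (fully open).
Only numpy, scipy, OpenCV 4.12 (cv2) and the standard library are available. Lean on these libraries where they do the work, as an engineer would, in place of code of your own. Each camera call takes 0.05 s, during which the arm holds its last target.

## Working session

There is one attempt and no reset: what is moved stays moved. The work goes in short steps, Python scripts to look and compute and a tool call to move; the robot and the scene stay as the last step left them, time stands still between calls to the robot, and variables do not carry over. Pictures are saved under pics/ and viewed, and the job is handed in when it is done.

Besides the shell and the picture viewer there is one more tool, called after "Emit:" in YAML: its name, and indented under it one key for each argument. play_rows: Moves the arm, as the interface text tells. Its arguments: {"type":"object","properties":{"rows":{"type":"array"},"claw":{"type":"number"},"newtons":{"type":"number"}},"required":["rows"]}

```bash
mkdir -p pics; cat > h.py <<'E'
import numpy as np, cv2
from station import ctrl, optics, ticket
def K(p):
    f=192/np.tan(np.radians(p['fovy'])/2); return f
def undist(p,uv):
    f=K(p); d=(np.asarray(uv,float).reshape(-1,2)-[p['cx'],p['cy']])/f
    s=d.copy()
    for _ in range(20): s=d/(1+p['k1']*(s**2).sum(1,keepdims=True))
    return s
def pts(p,uv,z):
    s=undist(p,uv); z=np.asarray(z).reshape(-1,1)
    return (np.hstack([s,np.ones((len(s),1))])*z-np.array(p['t']))@np.array(p['R'])
def atz(p,uv,h):
    s=undist(p,uv); R=np.array(p['R']);c=-R.T@np.array(p['t'])
    d=np.hstack([s,np.ones((len(s),1))])@R
    return c+d*((h-c[2])/d[:,2])[:,None]
def proj(p,X):
    c=np.asarray(X).reshape(-1,3)@np.array(p['R']).T+np.array(p['t']); s=c[:,:2]/c[:,2:]
    return s*(1+p['k1']*(s**2).sum(1,keepdims=True))*K(p)+[p['cx'],p['cy']]
def save(p,n): cv2.imwrite('pics/'+n,cv2.cvtColor(p['image'],cv2.COLOR_RGB2BGR))
def cloud(p,m):
    r,c=np.nonzero(m&(p['range_z']>0)); return pts(p,np.c_[c,r],p['range_z'][r,c])
E
python3 - <<'E'
from h import *
np.set_printoptions(precision=4,suppress=True)
for n in ['side','top']:
    p=optics.get_image(n); save(p,n+'0.png')
    print(n,p['fovy'],p['k1'],'cam at',-np.array(p['R']).T@np.array(p['t']))
    for t in ['holder','carriage','carriage_grip','carriage_index','spring_jaw','spring_jaw_grip','spring_jaw_index','clip_a']:
        for r in optics.silhouettes(p,t)[:3]:
            c=cloud(p,r['mask'])
            print(t,round(r['score'],2),np.array(r['uv']).round(1),r['mask'].sum(),np.median(c,0) if len(c) else None, c.min(0) if len(c) else'',c.max(0)if len(c) else'')
E
```

```text
side 53.71965085806637 0.0014475512844786438 cam at [0.5084 0.7816 0.6421]
holder 0.69 [265.8 189.6] 3663 [0.5647 0.0151 0.0303] [ 0.4738 -0.2816 -0.0021] [0.6532 0.2235 0.1011]
carriage 0.85 [288.8 147. ] 338 [ 0.5309 -0.1504  0.0497] [ 0.5004 -0.1925  0.0298] [ 0.5641 -0.1316  0.1008]
carriage_grip 0.8 [286.6 151.3] 302 [ 0.5303 -0.1492  0.0492] [ 0.5004 -0.1925  0.0298] [ 0.5613 -0.1316  0.1008]
carriage_index 0.58 [283.6 146.6] 355 [ 0.5311 -0.1508  0.0492] [ 0.5002 -0.1949  0.0103] [ 0.5656 -0.1316  0.1008]
spring_jaw 0.86 [262.8 183.4] 662 [0.5762 0.0111 0.0495] [ 0.5388 -0.1267 -0.0001] [0.6115 0.1001 0.1011]
spring_jaw_grip 0.64 [261.9 178.5] 656 [0.5772 0.0115 0.0493] [ 0.5409 -0.0617 -0.0004] [0.6158 0.1001 0.1011]
spring_jaw_index 0.82 [266.  179.4] 600 [0.5752 0.011  0.0502] [ 0.5409 -0.0199  0.0261] [0.61   0.0976 0.1011]
clip_a 0.44 [240.4 199.5] 35 [0.6323 0.0533 0.0249] [0.6267 0.0471 0.0147] [0.6394 0.0582 0.0316]
top 53.33399517602839 0.012266090653143644 cam at [0.5373 0.0926 0.7862]
holder 0.59 [325.5 211.6] 9289 [ 0.5626 -0.0292  0.025 ] [ 0.4729 -0.2289 -0.0026]
[... 313 characters left out ...]
 0.4995 -0.1902  0.0112] [ 0.5632 -0.1317  0.1032]
spring_jaw 0.83 [313.9 202.9] 910 [0.5786 0.0067 0.05  ] [ 0.5391 -0.0298  0.0101] [0.6063 0.112  0.1032]
spring_jaw_grip 0.63 [306.7 203.1] 886 [0.5782 0.0073 0.0501] [ 0.5391 -0.0275  0.013 ] [0.6051 0.112  0.1032]
spring_jaw_grip 0.48 [341.8 277.4] 660 [ 0.4334 -0.0562  0.0223] [ 0.4013 -0.1017 -0.0015] [0.486  0.0338 0.0285]
spring_jaw_index 0.61 [310.5 205.7] 922 [0.5778 0.0071 0.0499] [ 0.5391 -0.0298  0.0101] [0.6063 0.1101 0.1032]
clip_a 0.41 [289.8 178.6] 64 [0.6316 0.0465 0.0262] [0.624  0.04   0.0027] [0.6427 0.0542 0.0342]
clip_a 0.17 [405.3 160.6] 2082 [ 0.6751 -0.2     0.0045] [ 0.6189 -0.264  -0.0013] [ 0.7329 -0.1373  0.0186]
```

```bash
python3 - <<'E'
import cv2
t=cv2.imread('pics/top0.png'); s=cv2.imread('pics/side0.png')
cv2.imwrite('pics/topz.png',cv2.resize(t[140:270,240:440],None,fx=4,fy=4,interpolation=cv2.INTER_CUBIC))
cv2.imwrite('pics/sidez.png',cv2.resize(s[110:250,200:340],None,fx=4,fy=4,interpolation=cv2.INTER_CUBIC))
E
```

```text
(no output)
```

View pics/top0.png

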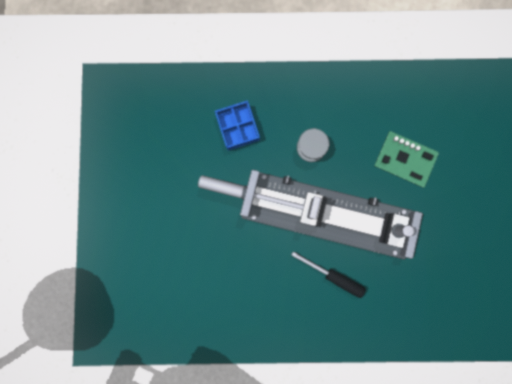

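View pics/topz.png

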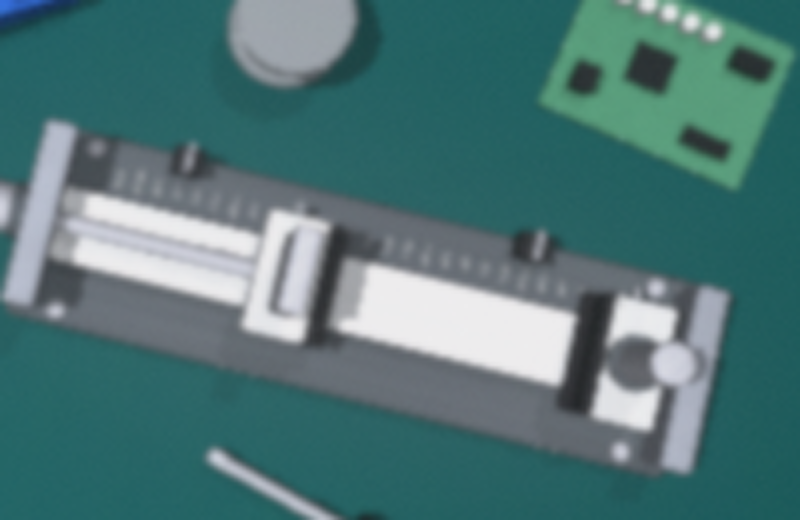

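View pics/sidez.png

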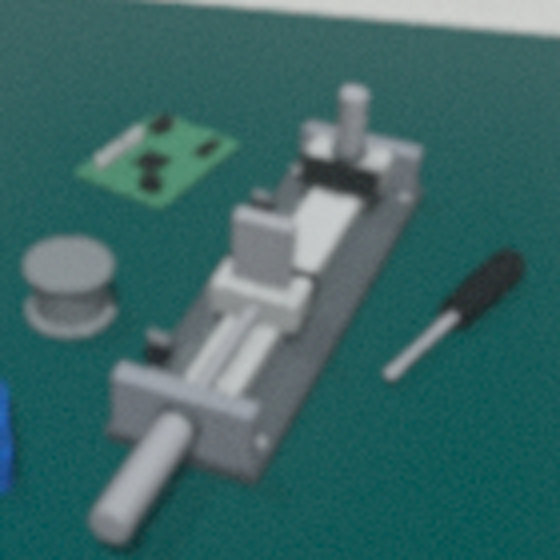

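View pics/side0.png

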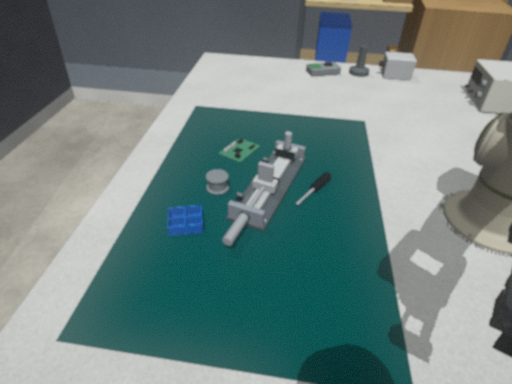

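```bash
python3 - <<'E'
from h import *
np.set_printoptions(precision=4,suppress=True)
for n in ['top','side']:
    p=optics.get_image(n)
    z=p['range_z']
    c=cloud(p,np.ones((384,512),bool))
    roi=(c[:,0]>.44)&(c[:,0]<.67)&(c[:,1]<.2)&(c[:,1]>-.24)
    c=c[roi]
    bench=c[(abs(c[:,2])<.004)]; print(n,'bench z',np.median(bench[:,2]),bench[:,2].std())
    for lo,hi,nm in [(.092,.11,'tops')]:
        q=c[(c[:,2]>lo)&(c[:,2]<hi)]
        for m,k in[(q[:,1]<-.07,'post'),(q[:,1]>-.07,'handle')]:
            a=q[m]; print(k,len(a),a.mean(0),cv2.minAreaRect(a[:,:2].astype(np.float32)*1000))
    # tops by image? end blocks
    for lo,hi in[(.04,.05),(.05,.06)]:
        pass
    a=c[(c[:,2]>.009)&(c[:,2]<.06)]
    nlab=None
    # grid connected comps
    g=np.zeros((260,480),np.uint8); ij=((a[:,:2]-[.43,-.25])*1000).astype(int); g[ij[:,0].clip(0,259),ij[:,1].clip(0,479)]=1
    g=cv2.morphologyEx(g,cv2.MORPH_CLOSE,np.ones((7,7)))
    nl,lab,st,ce=cv2.connectedComponentsWithStats(g)
    b=1+np.argmax(st[1:,4]); l=lab[ij[:,0].clip(0,259),ij[:,1].clip(0,479)]
    A=a[l==b]
    print('rect',cv2.minAreaRect((A[:,:2]*1000).astype(np.float32)),len(A))
    E=A[(A[:,2]>.038)&(A[:,2]<.062)]
    np.save(n+'_A.npy',A)
E
```

```text
top bench z 0.0010311139823560723 0.0013148552158890078
post 101 [ 0.5294 -0.1623  0.0995] ((529.3986206054688, -162.8817901611328), (19.583253860473633, 16.068897247314453), 89.4205093383789)
handle 155 [0.5727 0.0018 0.0997] ((572.653564453125, 1.382425308227539), (12.270652770996094, 39.56618118286133), 74.87849426269531)
rect ((574.0614013671875, 0.1727294921875), (416.7490539550781, 102.80682373046875), 75.25408935546875) 8709
side bench z 9.042536225150841e-05 0.001213905317020736
post 30 [ 0.5295 -0.1581  0.0973] ((529.1567993164062, -158.8956298828125), (15.51492977142334, 15.477139472961426), 65.88380432128906)
handle 71 [0.5734 0.0055 0.0977] ((573.764892578125, 4.2386369705200195), (14.911629676818848, 39.46906661987305), 80.98978424072266)
rect ((573.076171875, 0.834075927734375), (413.9901123046875, 101.93567657470703), 75.26122283935547) 3055
```

```bash
cat >> h.py <<'E'
yaw=np.radians(-14.75); HR=np.array([[np.cos(yaw),-np.sin(yaw),0],[np.sin(yaw),np.cos(yaw),0],[0,0,1]])
O=np.array([.5625,-.0369,0])
def toH(X): return (np.asarray(X)-O)@HR
def toW(X): return np.asarray(X)@HR.T+O
def rect(p,zh,x0,x1,y0,y1,res=.0005):
    xs=np.arange(x0,x1,res); ys=np.arange(y0,y1,res)
    Y,X=np.meshgrid(ys,xs)   # rows = x descending
    X=X[::-1]; 
    uv=proj(p,toW(np.stack([X.ravel(),Y.ravel(),np.full(X.size,zh)],1))).astype(np.float32)
    return cv2.remap(p['image'],uv[:,0].reshape(X.shape),uv[:,1].reshape(X.shape),cv2.INTER_CUBIC)
E
python3 - <<'E'
from h import *
p=optics.get_image('top'); q=optics.get_image('side')
rows=[]
for c in (p,q):
    im=rect(c,.033,.02,.075,-.19,.19)
    im=cv2.resize(im,None,fx=1,fy=2)
    for k in range(0,760,20): cv2.line(im,(k,0),(k,8 if k%100 else 16),(255,0,0),1)
    rows.append(im)
cv2.imwrite('pics/rect0.png',np.vstack(rows)[:,:,::-1])
E
```

```text
(no output)
```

View pics/rect0.png

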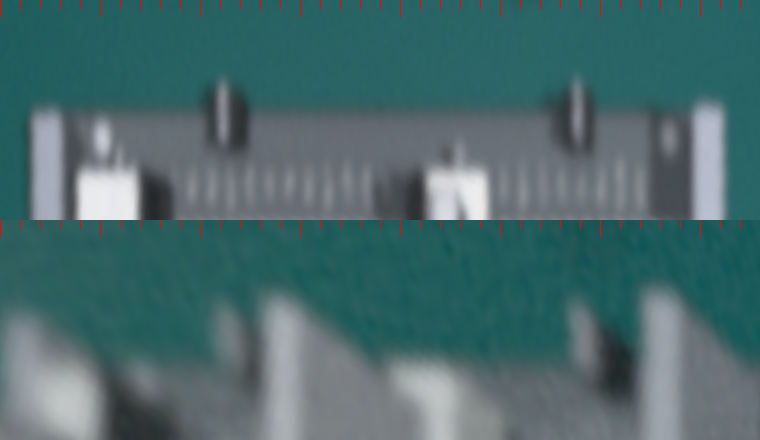

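```bash
cat >> h.py <<'E'
def peak(p,xa,xb,yc,w=.006,zh=.033):
    im=rect(p,zh,xa,xb,yc-w,yc+w,.00025).astype(float).mean(2).mean(0)
    g=im-np.percentile(im,30); g[g<0]=0
    k=np.argmax(im); i=np.arange(len(im)); m=abs(i-k)<=8
    return (yc-w+.00025*(g*i)[m].sum()/g[m].sum())*1000, im
E
python3 - <<'E'
from h import *
np.set_printoptions(precision=0,suppress=True,linewidth=200)
for _ in range(3):
  p=optics.get_image('top')
  for nm,xa,xb,yc in [('clipA',.050,.062,-.078),('clipB',.050,.062,.0985),('idxC',.0335,.038,-.130),('idxJ',.0335,.038,.040)]:
    r,im=peak(p,xa,xb,yc); print(nm,round(r,2),end=' ')
  print()
E
```

```text
clipA -78.78 clipB 98.49 idxC -130.48 idxJ 39.6 
clipA -78.77 clipB 98.49 idxC -130.48 idxJ 39.59 
clipA -78.77 clipB 98.47 idxC -130.5 idxJ 39.79
```

```bash
cat >> h.py <<'E'
from scipy.spatial.transform import Rotation as Ro
def plan(tip_h, sgn=None):
    """grasp point target in holder frame -> tool shift cm, turn deg"""
    s=ctrl.state(); R=np.array(s['ee_rot']); t=np.array(s['tcp_pos'])
    best=None
    for g in ([1,-1]):
        x=g*HR[:,1]; z=np.array([0,0,-1.]); G=np.stack([x,np.cross(z,x),z],1)
        w=Ro.from_matrix(R.T@G).as_rotvec(degrees=True)
        if best is None or np.linalg.norm(w)<np.linalg.norm(best[0]): best=(w,G)
    w,G=best
    tcp=toW(tip_h)-G[:,2]*.006
    print('t',s['t'],'tcp',t.round(4),'grasp H mm',(toH(t+R[:,2]*.006)*1000).round(1),'width',round(s['width'],3),'F',np.array(s['force']).round(1),'FH',(np.array(s['force'])@HR).round(1),'J',np.array(s['joint_positions']).round(2))
    print('turn deg',w.round(2),'shift now-axes cm',(R.T@(tcp-t)*100).round(2),'shift target-axes',(G.T@(tcp-t)*100).round(2))
E
python3 -c "
from h import *
plan([0,-.1303,.16])"
```

```text
t 1.25 tcp [0.2292 0.4723 0.2637] grasp H mm [-451.9  407.6  257.7] width 0.997 F [ 0.1 -0.7 -0.6] FH [ 0.2 -0.6 -0.6] J [ 0.9   0.31  1.5  -0.    1.33 -0.22]
turn deg [ -0.     0.   -11.14] shift now-axes cm [-44.05  54.73   9.77] shift target-axes [-53.79  45.19   9.77]
```

Emit:
play_rows:
  rows:
    - {"wz": -5.57}
    - {"wz": -5.57}
    - {"tx": -4.5, "ty": 3.75}
    - {"tx": -4.5, "ty": 3.75}
    - {"tx": -4.5, "ty": 3.75}
    - {"tx": -4.5, "ty": 3.75}
    - {"tx": -4.5, "ty": 3.75}
    - {"tx": -4.5, "ty": 3.75}
    - {"tx": -4.5, "ty": 3.75}
    - {"tx": -4.5, "ty": 3.75}
  claw: 0
  newtons: 30

```text
validation failed for argument at $.ro...
```

```bash
python3 -c "
from h import *
plan([0,-.1303,.16])"
```

```text
t 1.25 tcp [0.2292 0.4723 0.2637] grasp H mm [-451.9  407.6  257.7] width 0.997 F [ 0.1 -0.7 -0.6] FH [ 0.2 -0.6 -0.6] J [ 0.9   0.31  1.5  -0.    1.33 -0.22]
turn deg [ -0.     0.   -11.14] shift now-axes cm [-44.05  54.73   9.77] shift target-axes [-53.79  45.19   9.77]
```

All keys seem to be required.

Emit:
play_rows:
  rows:
    - {"tx": 0, "ty": 0, "tz": 0, "wx": 0, "wy": 0, "wz": -5.57}
    - {"tx": 0, "ty": 0, "tz": 0, "wx": 0, "wy": 0, "wz": -5.57}
    - {"tx": -4.5, "ty": 3.75, "tz": 0, "wx": 0, "wy": 0, "wz": 0}
    - {"tx": -4.5, "ty": 3.75, "tz": 0, "wx": 0, "wy": 0, "wz": 0}
    - {"tx": -4.5, "ty": 3.75, "tz": 0, "wx": 0, "wy": 0, "wz": 0}
    - {"tx": -4.5, "ty": 3.75, "tz": 0, "wx": 0, "wy": 0, "wz": 0}
    - {"tx": -4.5, "ty": 3.75, "tz": 0, "wx": 0, "wy": 0, "wz": 0}
    - {"tx": -4.5, "ty": 3.75, "tz": 0, "wx": 0, "wy": 0, "wz": 0}
    - {"tx": -4.5, "ty": 3.75, "tz": 0, "wx": 0, "wy": 0, "wz": 0}
    - {"tx": -4.5, "ty": 3.75, "tz": 0, "wx": 0, "wy": 0, "wz": 0}
  claw: 0
  newtons: 30

```text
t: 2.5
tcp_pos: [0.4355, 0.0391, 0.2647]
ee_rot: [[0.241, 0.97, 0.005], [0.97, -0.241, 0.001], [0.002, 0.004, -1.0]]
force: [0.8, 1.2, -1.0]
width: 1.0
```

```bash
python3 -c "
from h import *
plan([0,-.1303,.16])"
```

```text
t 2.5 tcp [0.4355 0.0391 0.2647] grasp H mm [-142.1   41.1  258.7] width 1.0 F [ 0.8  1.2 -1. ] FH [ 0.4  1.3 -1. ] J [-0.18  0.11  1.74  0.    1.28 -1.51]
turn deg [ 0.25 -0.13  0.78] shift now-axes cm [-17.36  13.93   9.89] shift target-axes [-17.14  14.21   9.87]
```

Emit:
play_rows:
  rows:
    - {"tx": -4.3, "ty": 3.5, "tz": 0, "wx": 0.25, "wy": -0.13, "wz": 0.78}
    - {"tx": -4.3, "ty": 3.55, "tz": 0, "wx": 0, "wy": 0, "wz": 0}
    - {"tx": -4.3, "ty": 3.55, "tz": 2, "wx": 0, "wy": 0, "wz": 0}
    - {"tx": -4.2, "ty": 3.55, "tz": 3, "wx": 0, "wy": 0, "wz": 0}
    - {"tx": 0, "ty": 0, "tz": 3, "wx": 0, "wy": 0, "wz": 0}
    - {"tx": 0, "ty": 0, "tz": 0, "wx": 0, "wy": 0, "wz": 0}

```text
t: 3.25
tcp_pos: [0.5318, -0.1722, 0.1837]
ee_rot: [[0.261, 0.965, 0.002], [0.965, -0.261, -0.001], [-0.0, 0.003, -1.0]]
force: [-0.1, 0.1, 1.2]
width: 1.001
```

```bash
python3 -c "
from h import *
plan([0,-.1303,.08])
save(optics.get_image('side'),'s1.png')
plan([0,-.1303,.08])"
```

```text
t 3.25 tcp [ 0.5318 -0.1722  0.1837] grasp H mm [   4.8 -138.6  177.7] width 1.001 F [-0.1  0.1  1.2] FH [-0.1  0.   1.2] J [-0.52  0.46  1.51  0.    1.17 -1.83]
turn deg [ 0.15  0.01 -0.36] shift now-axes cm [ 0.83 -0.5   9.77] shift target-axes [ 0.83 -0.47  9.77]
t 3.3 tcp [ 0.5324 -0.1724  0.1854] grasp H mm [   5.4 -138.7  179.4] width 0.999 F [-0.5  0.9  0.6] FH [-0.7  0.8  0.6] J [-0.52  0.46  1.5   0.    1.18 -1.83]
turn deg [ 0.32  0.06 -0.34] shift now-axes cm [ 0.85 -0.6   9.93] shift target-axes [ 0.84 -0.54  9.94]
```

View pics/s1.png

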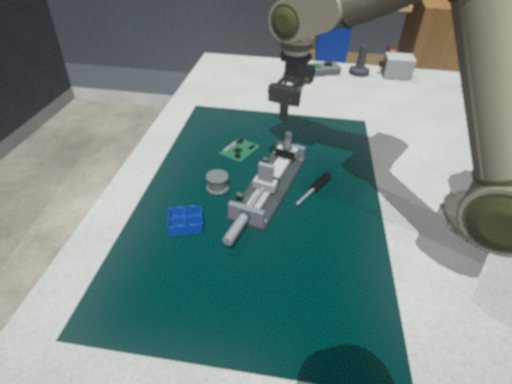

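Emit:
play_rows:
  rows:
    - {"tx": 0.85, "ty": -0.55, "tz": 0, "wx": 0.2, "wy": 0, "wz": -0.35}
    - {"tx": 0, "ty": 0, "tz": 2, "wx": 0, "wy": 0, "wz": 0}
    - {"tx": 0, "ty": 0, "tz": 2, "wx": 0, "wy": 0, "wz": 0}
    - {"tx": 0, "ty": 0, "tz": 0, "wx": 0, "wy": 0, "wz": 0}

```text
t: 3.8
tcp_pos: [0.5307, -0.1596, 0.1509]
ee_rot: [[0.25, 0.968, 0.01], [0.968, -0.25, -0.006], [-0.003, 0.011, -1.0]]
force: [1.1, 0.3, -0.4]
width: 1.003
```

```bash
python3 -c "
from h import *
plan([0,-.1303,.08])"
```

```text
t 3.8 tcp [ 0.5307 -0.1596  0.1509] grasp H mm [   0.6 -126.8  144.9] width 1.003 F [ 1.1  0.3 -0.4] FH [ 1.   0.6 -0.4] J [-0.5   0.48  1.56 -0.    1.08 -1.82]
turn deg [0.62 0.18 0.28] shift now-axes cm [-0.33 -0.12  6.49] shift target-axes [-0.35 -0.05  6.49]
```

Emit:
play_rows:
  rows:
    - {"tx": -0.3, "ty": -0.05, "tz": 2, "wx": 0.5, "wy": 0.15, "wz": 0.25}
    - {"tx": 0, "ty": 0, "tz": 2, "wx": 0, "wy": 0, "wz": 0}
    - {"tx": 0, "ty": 0, "tz": 2, "wx": 0, "wy": 0, "wz": 0}
    - {"tx": 0, "ty": 0, "tz": 0, "wx": 0, "wy": 0, "wz": 0}

```text
t: 4.3
tcp_pos: [0.5306, -0.1624, 0.0907]
ee_rot: [[0.253, 0.967, 0.005], [0.967, -0.253, -0.003], [-0.001, 0.005, -1.0]]
force: [0.0, -0.4, 0.4]
width: 1.004
```

```bash
python3 -c "
from h import *
plan([0,-.1303,.08])"
```

```text
t 4.3 tcp [ 0.5306 -0.1624  0.0907] grasp H mm [   1.1 -129.5   84.7] width 1.004 F [ 0.  -0.4  0.4] FH [ 0.1 -0.4  0.4] J [-0.51  0.57  1.61  0.    0.96 -1.82]
turn deg [0.31 0.08 0.07] shift now-axes cm [-0.08 -0.11  0.47] shift target-axes [-0.08 -0.11  0.47]
```

Emit:
play_rows:
  rows:
    - {"tx": -0.08, "ty": -0.1, "tz": 0.35, "wx": 0.3, "wy": 0, "wz": 0}
    - {"tx": 0, "ty": 0, "tz": 0, "wx": 0, "wy": 0, "wz": 0}

```text
t: 4.55
tcp_pos: [0.5298, -0.1633, 0.0883]
ee_rot: [[0.253, 0.967, 0.001], [0.967, -0.253, -0.002], [-0.002, 0.002, -1.0]]
force: [0.7, 0.3, 0.5]
width: 0.998
```

Emit:
play_rows:
  rows:
    - {"tx": 0, "ty": 0, "tz": 0, "wx": 0, "wy": 0, "wz": 0}
    - {"tx": 0, "ty": 0, "tz": 0, "wx": 0, "wy": 0, "wz": 0}
    - {"tx": 0, "ty": 0, "tz": 0, "wx": 0, "wy": 0, "wz": 0}
    - {"tx": 0, "ty": 0, "tz": 0, "wx": 0, "wy": 0, "wz": 0}
    - {"tx": 0, "ty": 0, "tz": 0, "wx": 0, "wy": 0, "wz": 0}
    - {"tx": 0, "ty": 0, "tz": 0, "wx": 0, "wy": 0, "wz": 0}
  claw: 1
  newtons: 30

```text
t: 5.3
tcp_pos: [0.5303, -0.1635, 0.0894]
ee_rot: [[0.253, 0.967, 0.003], [0.967, -0.253, -0.003], [-0.002, 0.004, -1.0]]
force: [-0.2, 0.2, -0.5]
width: 0.34
```

```bash
python3 -c "
from h import *
plan([0,-.0788,.08])"
```

```text
t 5.3 tcp [ 0.5303 -0.1635  0.0894] grasp H mm [   1.1 -130.6   83.4] width 0.34 F [-0.2  0.2 -0.5] FH [-0.3  0.1 -0.5] J [-0.51  0.57  1.61 -0.    0.96 -1.82]
turn deg [0.2  0.13 0.07] shift now-axes cm [ 5.18 -0.1   0.33] shift target-axes [ 5.18 -0.11  0.34]
```

Emit:
play_rows:
  rows:
    - {"tx": 0, "ty": 0, "tz": 0, "wx": 0, "wy": 0, "wz": 0}
    - {"tx": 0, "ty": 0, "tz": 0, "wx": 0, "wy": 0, "wz": 0}
    - {"tx": 0, "ty": 0, "tz": 0, "wx": 0, "wy": 0, "wz": 0}
    - {"tx": 0, "ty": 0, "tz": 0, "wx": 0, "wy": 0, "wz": 0}

```text
t: 5.8
tcp_pos: [0.5303, -0.1635, 0.0894]
ee_rot: [[0.253, 0.967, 0.003], [0.967, -0.253, -0.003], [-0.002, 0.003, -1.0]]
force: [-0.5, 0.0, 0.4]
width: 0.217
```

```bash
python3 -c "
from h import *
plan([0,-.0788,.08])"
```

```text
t 5.8 tcp [ 0.5303 -0.1635  0.0894] grasp H mm [   1.1 -130.7   83.4] width 0.217 F [-0.5  0.   0.4] FH [-0.5 -0.1  0.4] J [-0.51  0.57  1.61 -0.    0.96 -1.82]
turn deg [0.2  0.14 0.08] shift now-axes cm [ 5.19 -0.1   0.33] shift target-axes [ 5.18 -0.11  0.34]
```

Gripped (19–20 mm). Slide most of the way, slowly.

Emit:
play_rows:
  rows:
    - {"tx": 0.7, "ty": 0, "tz": 0, "wx": 0, "wy": 0, "wz": 0}
    - {"tx": 1, "ty": 0, "tz": 0, "wx": 0, "wy": 0, "wz": 0}
    - {"tx": 1, "ty": 0, "tz": 0, "wx": 0, "wy": 0, "wz": 0}
    - {"tx": 1, "ty": 0, "tz": 0, "wx": 0, "wy": 0, "wz": 0}
    - {"tx": 0.8, "ty": 0, "tz": 0, "wx": 0, "wy": 0, "wz": 0}
    - {"tx": 0.4, "ty": 0, "tz": 0, "wx": 0, "wy": 0, "wz": 0}
    - {"tx": 0, "ty": 0, "tz": 0, "wx": 0, "wy": 0, "wz": 0}
    - {"tx": 0, "ty": 0, "tz": 0, "wx": 0, "wy": 0, "wz": 0}

```text
t: 6.8
tcp_pos: [0.5437, -0.1129, 0.0894]
ee_rot: [[0.253, 0.968, 0.003], [0.968, -0.253, -0.004], [-0.003, 0.004, -1.0]]
force: [-0.9, -2.6, 0.7]
width: 0.221
```

```bash
python3 -c "
from h import *
plan([0,-.0788,.08])
p=optics.get_image('top');save(p,'t2.png')
im=np.vstack([rect(p,.033,.02,.075,-.13,-.03,.0002),rect(optics.get_image('side'),.033,.02,.075,-.13,-.03,.0002)])
cv2.imwrite('pics/r2.png',im[:,:,::-1])"
```

```text
t 6.8 tcp [ 0.5437 -0.1129  0.0894] grasp H mm [  1.2 -78.3  83.4] width 0.221 F [-0.9 -2.6  0.7] FH [-0.2 -2.7  0.7] J [-0.41  0.57  1.6  -0.    0.96 -1.73]
turn deg [0.23 0.2  0.11] shift now-axes cm [-0.05 -0.12  0.34] shift target-axes [-0.05 -0.11  0.34]
```

View pics/r2.png

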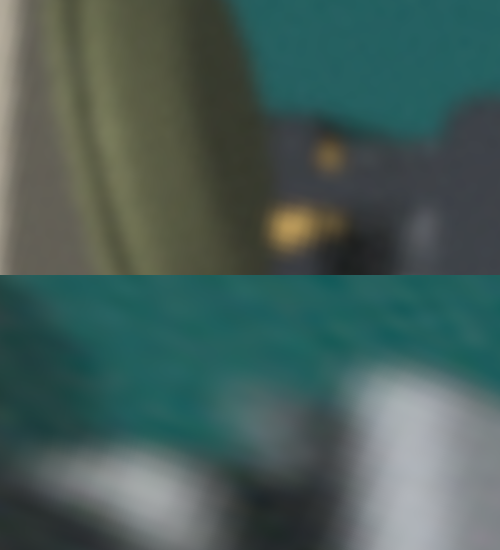

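View pics/t2.png

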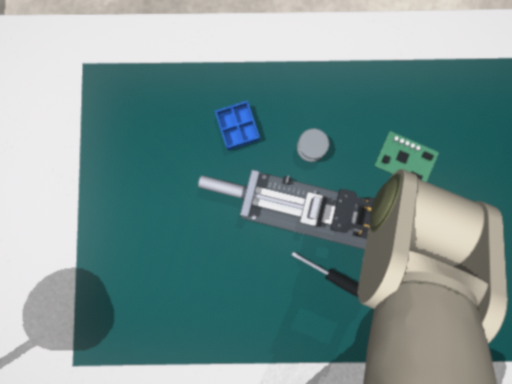

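Emit:
play_rows:
  rows:
    - {"tx": 0, "ty": 0, "tz": 0, "wx": 0, "wy": 0, "wz": 0}
    - {"tx": 0, "ty": 0, "tz": 0, "wx": 0, "wy": 0, "wz": 0}
    - {"tx": 0, "ty": 0, "tz": 0, "wx": 0, "wy": 0, "wz": 0}
    - {"tx": 0, "ty": 0, "tz": -2.5, "wx": 0, "wy": 0, "wz": 0}
    - {"tx": 0, "ty": 0, "tz": -4, "wx": 0, "wy": 0, "wz": 0}
    - {"tx": 3, "ty": -1, "tz": -3, "wx": 0, "wy": 0, "wz": 0}
    - {"tx": 5, "ty": -3, "tz": 0, "wx": 0, "wy": 0, "wz": 0}
    - {"tx": 5, "ty": -4, "tz": 0, "wx": 0, "wy": 0, "wz": 0}
    - {"tx": 3, "ty": -4, "tz": 0, "wx": 0, "wy": 0, "wz": 0}
    - {"tx": 0, "ty": 0, "tz": 0, "wx": 0, "wy": 0, "wz": 0}
  claw: 0

```text
t: 8.15
tcp_pos: [0.4659, 0.077, 0.1866]
ee_rot: [[0.255, 0.967, 0.004], [0.967, -0.255, -0.002], [-0.001, 0.004, -1.0]]
force: [0.5, -1.0, -0.1]
width: 0.999
```

```bash
python3 -c "
from h import *
plan([0,.040,.08])
p=optics.get_image('top');save(p,'t3.png')
q=optics.get_image('side')
im=np.vstack([rect(p,.033,.02,.075,-.13,-.03,.0002),rect(q,.033,.02,.075,-.13,-.03,.0002)])
cv2.imwrite('pics/r3.png',im[:,:,::-1])
print('clip',peak(p,.050,.062,-.0788)[0],'idx',peak(p,.0335,.038,-.0788)[0])"
```

```text
t 8.15 tcp [0.4659 0.077  0.1866] grasp H mm [-122.4   85.5  180.6] width 0.999 F [ 0.5 -1.  -0.1] FH [ 0.7 -0.8 -0.1] J [-0.08  0.28  1.76 -0.    1.1  -1.4 ]
turn deg [ 0.23  0.03 -0.03] shift now-axes cm [-4.54 12.21 10.11] shift target-axes [-4.55 12.24 10.06]
clip -78.80461226414683 idx -78.00283899286872
```

View pics/r3.png

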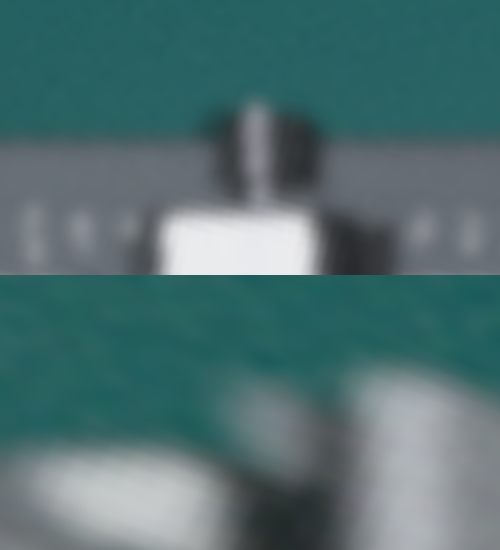

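View pics/t3.png

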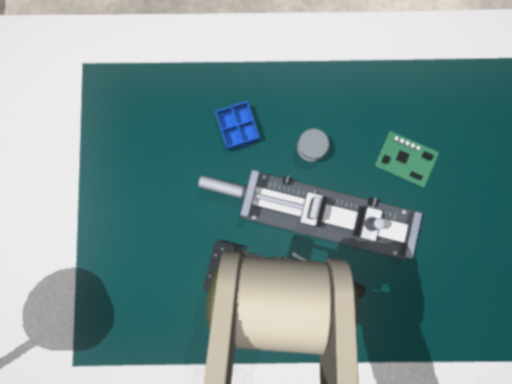

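Emit:
play_rows:
  rows:
    - {"tx": -4, "ty": 3, "tz": 0, "wx": 0.2, "wy": 0, "wz": 0}
    - {"tx": -4, "ty": 3, "tz": 0, "wx": 0, "wy": 0, "wz": 0}
    - {"tx": -4, "ty": 3, "tz": 0, "wx": 0, "wy": 0, "wz": 0}
    - {"tx": -3.5, "ty": 2.7, "tz": 0, "wx": 0, "wy": 0, "wz": 0}
    - {"tx": 0, "ty": 0, "tz": 0, "wx": 0, "wy": 0, "wz": 0}
    - {"tx": 0, "ty": 0, "tz": 0, "wx": 0, "wy": 0, "wz": 0}

```text
t: 9.0
tcp_pos: [0.5448, -0.1178, 0.1861]
ee_rot: [[0.265, 0.964, 0.003], [0.964, -0.265, -0.002], [-0.001, 0.003, -1.0]]
force: [-0.3, 0.0, 0.6]
width: 1.003
```

```bash
python3 -c "
from h import *
plan([.001,-.0783,.083])"
```

```text
t 9.0 tcp [ 0.5448 -0.1178  0.1861] grasp H mm [  3.5 -82.8 180.1] width 1.003 F [-0.3  0.   0.6] FH [-0.3 -0.   0.6] J [-0.42  0.45  1.51 -0.    1.18 -1.73]
turn deg [ 0.17  0.05 -0.6 ] shift now-axes cm [ 0.45 -0.28  9.71] shift target-axes [ 0.45 -0.25  9.71]
```

Emit:
play_rows:
  rows:
    - {"tx": 0.45, "ty": -0.25, "tz": 1.5, "wx": 0.15, "wy": 0, "wz": -0.6}
    - {"tx": 0, "ty": 0, "tz": 2.5, "wx": 0, "wy": 0, "wz": 0}
    - {"tx": 0, "ty": 0, "tz": 2.5, "wx": 0, "wy": 0, "wz": 0}
    - {"tx": 0, "ty": 0, "tz": 2, "wx": 0, "wy": 0, "wz": 0}
    - {"tx": 0, "ty": 0, "tz": 0, "wx": 0, "wy": 0, "wz": 0}

```text
t: 9.62
tcp_pos: [0.5415, -0.1074, 0.0955]
ee_rot: [[0.248, 0.969, -0.003], [0.969, -0.248, 0.001], [0.0, -0.003, -1.0]]
force: [0.8, -0.6, 0.6]
width: 1.0
```

```bash
python3 -c "
from h import *
plan([.001,-.0783,.083])"
```

```text
t 9.625 tcp [ 0.5415 -0.1074  0.0955] grasp H mm [ -2.4 -73.5  89.5] width 1.0 F [ 0.8 -0.6  0.6] FH [ 0.9 -0.4  0.6] J [-0.41  0.56  1.61 -0.    0.98 -1.73]
turn deg [-0.2 -0.   0.4] shift now-axes cm [-0.48  0.34  0.65] shift target-axes [-0.48  0.34  0.65]
```

Emit:
play_rows:
  rows:
    - {"tx": -0.45, "ty": 0.3, "tz": 0.5, "wx": -0.2, "wy": 0, "wz": 0.35}
    - {"tx": 0, "ty": 0, "tz": 0, "wx": 0, "wy": 0, "wz": 0}
    - {"tx": 0, "ty": 0, "tz": 0, "wx": 0, "wy": 0, "wz": 0}

```text
t: 10.0
tcp_pos: [0.5439, -0.1122, 0.0916]
ee_rot: [[0.253, 0.968, 0.002], [0.968, -0.253, -0.001], [-0.0, 0.003, -1.0]]
force: [0.1, 0.3, -0.2]
width: 0.998
```

```bash
python3 -c "
from h import *
plan([.001,-.0783,.083])"
```

```text
t 10.0 tcp [ 0.5439 -0.1122  0.0916] grasp H mm [  1.2 -77.6  85.6] width 0.998 F [ 0.1  0.3 -0.2] FH [ 0.   0.3 -0.2] J [-0.41  0.57  1.6   0.    0.97 -1.73]
turn deg [0.15 0.02 0.11] shift now-axes cm [-0.07 -0.02  0.26] shift target-axes [-0.07 -0.02  0.26]
```

Emit:
play_rows:
  rows:
    - {"tx": -0.07, "ty": 0, "tz": 0.1, "wx": 0, "wy": 0, "wz": 0}
    - {"tx": 0, "ty": 0, "tz": 0, "wx": 0, "wy": 0, "wz": 0}
    - {"tx": 0, "ty": 0, "tz": 0, "wx": 0, "wy": 0, "wz": 0}
    - {"tx": 0, "ty": 0, "tz": 0, "wx": 0, "wy": 0, "wz": 0}
    - {"tx": 0, "ty": 0, "tz": 0, "wx": 0, "wy": 0, "wz": 0}
    - {"tx": 0, "ty": 0, "tz": 0, "wx": 0, "wy": 0, "wz": 0}
    - {"tx": 0, "ty": 0, "tz": 0, "wx": 0, "wy": 0, "wz": 0}
    - {"tx": 0, "ty": 0, "tz": 0, "wx": 0, "wy": 0, "wz": 0}
    - {"tx": 0, "ty": 0, "tz": 0, "wx": 0, "wy": 0, "wz": 0}
  claw: 1
  newtons: 30

```text
t: 11.12
tcp_pos: [0.544, -0.1131, 0.0913]
ee_rot: [[0.253, 0.967, 0.004], [0.968, -0.253, -0.001], [-0.0, 0.004, -1.0]]
force: [0.3, 0.6, 0.4]
width: 0.218
```

```bash
python3 -c "
from h import *
plan([.001,-.07905,.083])"
```

```text
t 11.125 tcp [ 0.544  -0.1131  0.0913] grasp H mm [  1.5 -78.4  85.3] width 0.218 F [0.3 0.6 0.4] FH [0.1 0.7 0.4] J [-0.42  0.57  1.6   0.    0.97 -1.73]
turn deg [0.22 0.02 0.1 ] shift now-axes cm [-0.07 -0.05  0.23] shift target-axes [-0.07 -0.05  0.23]
```

Emit:
play_rows:
  rows:
    - {"tx": -0.08, "ty": 0, "tz": 0, "wx": 0, "wy": 0, "wz": 0}
    - {"tx": 0, "ty": 0, "tz": 0, "wx": 0, "wy": 0, "wz": 0}

```text
t: 11.38
tcp_pos: [0.5438, -0.1135, 0.0913]
ee_rot: [[0.253, 0.968, 0.004], [0.968, -0.253, -0.001], [0.0, 0.004, -1.0]]
force: [0.2, 0.3, -0.0]
width: 0.215
```

```bash
python3 -c "
from h import *
plan([.001,-.07905,.083])"
```

```text
t 11.375 tcp [ 0.5438 -0.1135  0.0913] grasp H mm [  1.4 -78.9  85.3] width 0.215 F [ 0.2  0.3 -0. ] FH [ 0.1  0.3 -0. ] J [-0.42  0.57  1.6   0.    0.97 -1.73]
turn deg [ 0.22 -0.01  0.11] shift now-axes cm [-0.02 -0.04  0.23] shift target-axes [-0.02 -0.04  0.23]
```

Emit:
play_rows:
  rows:
    - {"tx": -0.03, "ty": 0, "tz": 0, "wx": 0, "wy": 0, "wz": 0}
    - {"tx": 0, "ty": 0, "tz": 0, "wx": 0, "wy": 0, "wz": 0}

```text
t: 11.62
tcp_pos: [0.5438, -0.1137, 0.0913]
ee_rot: [[0.253, 0.968, 0.004], [0.968, -0.253, -0.001], [0.0, 0.004, -1.0]]
force: [0.4, 2.5, 0.1]
width: 0.216
```

Emit:
play_rows:
  rows:
    - {"tx": 0, "ty": 0, "tz": 0, "wx": 0, "wy": 0, "wz": 0}
    - {"tx": 0, "ty": 0, "tz": 0, "wx": 0, "wy": 0, "wz": 0}
    - {"tx": 0, "ty": 0, "tz": 0, "wx": 0, "wy": 0, "wz": 0}
    - {"tx": 0, "ty": 0, "tz": -2.5, "wx": 0, "wy": 0, "wz": 0}
    - {"tx": 0, "ty": 0, "tz": -4, "wx": 0, "wy": 0, "wz": 0}
    - {"tx": 3, "ty": -1, "tz": -2, "wx": 0, "wy": 0, "wz": 0}
    - {"tx": 5, "ty": -3, "tz": 0, "wx": 0, "wy": 0, "wz": 0}
    - {"tx": 5, "ty": -4, "tz": 0, "wx": 0, "wy": 0, "wz": 0}
    - {"tx": 0, "ty": -4, "tz": 0, "wx": 0, "wy": 0, "wz": 0}
    - {"tx": 0, "ty": 0, "tz": 0, "wx": 0, "wy": 0, "wz": 0}
  claw: 0

```text
t: 12.88
tcp_pos: [0.4582, 0.045, 0.1785]
ee_rot: [[0.254, 0.967, 0.005], [0.967, -0.254, -0.002], [-0.0, 0.005, -1.0]]
force: [0.9, -1.1, 0.9]
width: 1.001
```

```bash
python3 -c "
from h import *
plan([.0,.040,.16])
p=optics.get_image('top');save(p,'t4.png')
im=np.vstack([rect(p,.033,.02,.075,-.13,-.03,.0002),rect(p,.033,.02,.075,.03,.13,.0002)])
cv2.imwrite('pics/r4.png',im[:,:,::-1])
for a in (.0335,.035,.0365): print('clip',peak(p,.050,.062,-.0788)[0],'idx',peak(p,a,a+.003,-.0788)[0])
c=cloud(p,np.ones((384,512),bool)); h=toH(c); m=(h[:,2]>.09)&(h[:,2]<.11)&(abs(h[:,0])<.03)
for g in (h[:,1]<-.02,h[:,1]>.02): print(h[m&g].mean(0)*1000,(m&g).sum())
"
```

```text
t 12.875 tcp [0.4582 0.045  0.1785] grasp H mm [-121.7   52.6  172.5] width 1.001 F [ 0.9 -1.1  0.9] FH [ 1.1 -0.8  0.9] J [-0.16  0.26  1.81 -0.    1.07 -1.47]
turn deg [0.29 0.02 0.03] shift now-axes cm [-1.27 12.16  1.31] shift target-axes [-1.26 12.17  1.25]
clip -78.81679177333275 idx -78.27630986217622
clip -78.81679177333275 idx -78.29681917600702
clip -78.81679177333275 idx -78.50270313860844
[ 7.89126186e-02 -7.75809375e+01  9.92218395e+01] 106
[-0.34696605 40.20294763 99.61240107] 157
```

View pics/r4.png

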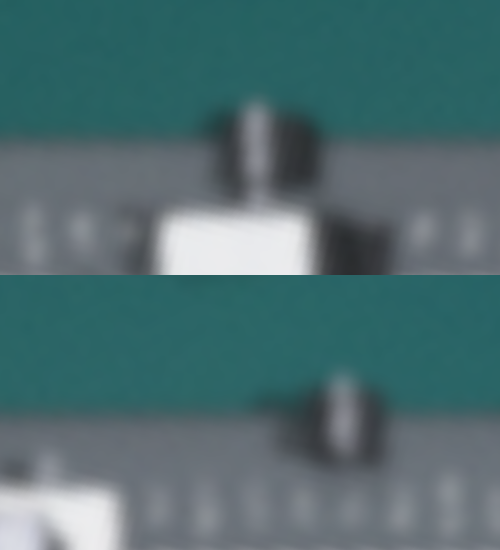

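Emit:
play_rows:
  rows:
    - {"tx": -0.3, "ty": 4, "tz": 0, "wx": 0.2, "wy": 0, "wz": 0}
    - {"tx": -0.3, "ty": 4, "tz": 0, "wx": 0, "wy": 0, "wz": 0}
    - {"tx": -0.3, "ty": 3.5, "tz": 0, "wx": 0, "wy": 0, "wz": 0}
    - {"tx": 0, "ty": 0, "tz": 0, "wx": 0, "wy": 0, "wz": 0}
    - {"tx": 0, "ty": 0, "tz": 0, "wx": 0, "wy": 0, "wz": 0}

```text
t: 13.55
tcp_pos: [0.5749, 0.0021, 0.1788]
ee_rot: [[0.258, 0.966, 0.005], [0.966, -0.258, -0.002], [-0.0, 0.005, -1.0]]
force: [0.1, -0.5, -0.5]
width: 0.999
```

```bash
python3 -c "
from h import *
plan([0,.040,.08])"
```

```text
t 13.55 tcp [0.5749 0.0021 0.1788] grasp H mm [  2.1  40.9 172.8] width 0.999 F [ 0.1 -0.5 -0.5] FH [ 0.2 -0.4 -0.5] J [-0.2   0.49  1.46 -0.    1.18 -1.51]
turn deg [ 0.31  0.01 -0.21] shift now-axes cm [-0.08 -0.25  9.28] shift target-axes [-0.09 -0.21  9.28]
```

Emit:
play_rows:
  rows:
    - {"tx": -0.08, "ty": -0.2, "tz": 0, "wx": 0.25, "wy": 0, "wz": -0.2}
    - {"tx": 0, "ty": 0, "tz": 2, "wx": 0, "wy": 0, "wz": 0}
    - {"tx": 0, "ty": 0, "tz": 2.5, "wx": 0, "wy": 0, "wz": 0}
    - {"tx": 0, "ty": 0, "tz": 2.5, "wx": 0, "wy": 0, "wz": 0}
    - {"tx": 0, "ty": 0, "tz": 1.5, "wx": 0, "wy": 0, "wz": 0}
    - {"tx": 0, "ty": 0, "tz": 0, "wx": 0, "wy": 0, "wz": 0}
    - {"tx": 0, "ty": 0, "tz": 0, "wx": 0, "wy": 0, "wz": 0}

```text
t: 14.42
tcp_pos: [0.5711, 0.0026, 0.0945]
ee_rot: [[0.253, 0.967, 0.004], [0.967, -0.253, -0.001], [-0.0, 0.004, -1.0]]
force: [-0.3, -0.1, 0.4]
width: 1.001
```

```bash
python3 -c "
from h import *
plan([0,.040,.08])"
```

```text
t 14.425 tcp [0.5711 0.0026 0.0945] grasp H mm [-1.7 40.4 88.5] width 1.001 F [-0.3 -0.1  0.4] FH [-0.2 -0.2  0.4] J [-0.2   0.59  1.55 -0.    1.   -1.52]
turn deg [0.21 0.01 0.1 ] shift now-axes cm [-0.04  0.17  0.85] shift target-axes [-0.04  0.18  0.85]
```

Emit:
play_rows:
  rows:
    - {"tx": 0, "ty": 0.15, "tz": 0.7, "wx": 0.2, "wy": 0, "wz": 0.1}
    - {"tx": 0, "ty": 0, "tz": 0, "wx": 0, "wy": 0, "wz": 0}
    - {"tx": 0, "ty": 0, "tz": 0, "wx": 0, "wy": 0, "wz": 0}

```text
t: 14.8
tcp_pos: [0.5733, 0.0021, 0.0885]
ee_rot: [[0.255, 0.967, 0.002], [0.967, -0.255, -0.001], [0.0, 0.002, -1.0]]
force: [-0.5, -0.4, -0.3]
width: 0.996
```

Emit:
play_rows:
  rows:
    - {"tx": 0, "ty": 0, "tz": 0, "wx": 0, "wy": 0, "wz": 0}
    - {"tx": 0, "ty": 0, "tz": 0, "wx": 0, "wy": 0, "wz": 0}
    - {"tx": 0, "ty": 0, "tz": 0, "wx": 0, "wy": 0, "wz": 0}
    - {"tx": 0, "ty": 0, "tz": 0, "wx": 0, "wy": 0, "wz": 0}
    - {"tx": 0, "ty": 0, "tz": 0, "wx": 0, "wy": 0, "wz": 0}
    - {"tx": 0, "ty": 0, "tz": 0, "wx": 0, "wy": 0, "wz": 0}
    - {"tx": 0, "ty": 0, "tz": 0, "wx": 0, "wy": 0, "wz": 0}
    - {"tx": 0, "ty": 0, "tz": 0, "wx": 0, "wy": 0, "wz": 0}
    - {"tx": 0, "ty": 0, "tz": 0, "wx": 0, "wy": 0, "wz": 0}
    - {"tx": 0, "ty": 0, "tz": 0, "wx": 0, "wy": 0, "wz": 0}
  claw: 1
  newtons: 50

```text
t: 16.05
tcp_pos: [0.5732, 0.0014, 0.0888]
ee_rot: [[0.255, 0.967, 0.002], [0.967, -0.255, -0.002], [-0.001, 0.003, -1.0]]
force: [0.1, -0.2, -0.1]
width: 0.134
```

```bash
python3 -c "
from h import *
plan([0,.0988,.08])"
```

```text
t 16.05 tcp [0.5732 0.0014 0.0888] grasp H mm [ 0.6 39.7 82.8] width 0.134 F [ 0.1 -0.2 -0.1] FH [ 0.2 -0.1 -0.1] J [-0.2   0.61  1.55 -0.    0.99 -1.51]
turn deg [ 0.14  0.06 -0.01] shift now-axes cm [ 5.91 -0.06  0.27] shift target-axes [ 5.91 -0.06  0.28]
```

Emit:
play_rows:
  rows:
    - {"tx": 0.7, "ty": 0, "tz": 0, "wx": 0, "wy": 0, "wz": 0}
    - {"tx": 1, "ty": 0, "tz": 0, "wx": 0, "wy": 0, "wz": 0}
    - {"tx": 1, "ty": 0, "tz": 0, "wx": 0, "wy": 0, "wz": 0}
    - {"tx": 1, "ty": 0, "tz": 0, "wx": 0, "wy": 0, "wz": 0}
    - {"tx": 0.8, "ty": 0, "tz": 0, "wx": 0, "wy": 0, "wz": 0}
    - {"tx": 0.6, "ty": 0, "tz": 0, "wx": 0, "wy": 0, "wz": 0}
    - {"tx": 0.3, "ty": 0, "tz": 0, "wx": 0, "wy": 0, "wz": 0}

```text
t: 16.92
tcp_pos: [0.586, 0.0495, 0.0888]
ee_rot: [[0.255, 0.967, -0.004], [0.967, -0.255, -0.012], [-0.012, -0.0, -1.0]]
force: [-3.8, -9.2, 2.0]
width: 0.133
```

```bash
python3 -c "
from h import *
plan([0,.0985,.083])
p=optics.get_image('top');save(p,'t5.png')
q=optics.get_image('side');save(q,'s5.png')
plan([0,.0985,.083])
im=np.vstack([rect(p,.033,.02,.075,.05,.15,.0002),rect(q,.033,.02,.075,.05,.15,.0002)])
cv2.imwrite('pics/r5.png',im[:,:,::-1])
cv2.imwrite('pics/s5z.png',cv2.resize(q['image'][140:240,200:330,::-1],None,fx=6,fy=6,interpolation=cv2.INTER_CUBIC))
"
```

```text
t 16.925 tcp [0.586  0.0495 0.0888] grasp H mm [ 0.7 89.4 82.8] width 0.133 F [-3.8 -9.2  2. ] FH [-1.3 -9.8  2. ] J [-0.11  0.64  1.49 -0.01  1.02 -1.42]
turn deg [-0.03  0.71 -0.04] shift now-axes cm [ 0.9  -0.07 -0.03] shift target-axes [ 0.9  -0.07 -0.02]
t 17.025 tcp [0.586  0.0495 0.0888] grasp H mm [ 0.7 89.5 82.8] width 0.131 F [-3.8 -9.6  2.1] FH [ -1.2 -10.3   2.1] J [-0.11  0.64  1.49 -0.01  1.02 -1.42]
turn deg [-0.02  0.7  -0.05] shift now-axes cm [ 0.9  -0.07 -0.03] shift target-axes [ 0.9  -0.07 -0.02]
```

View pics/r5.png

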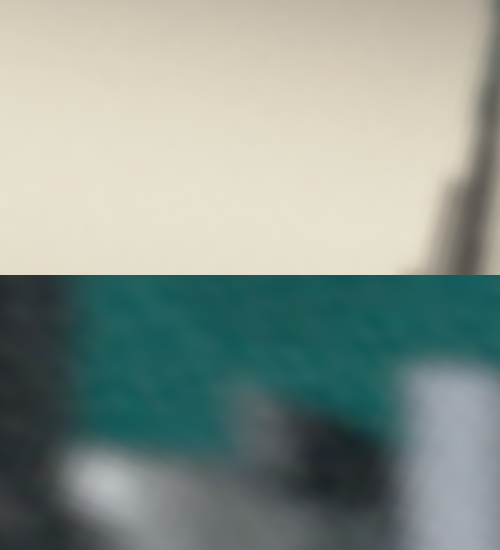

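View pics/t5.png

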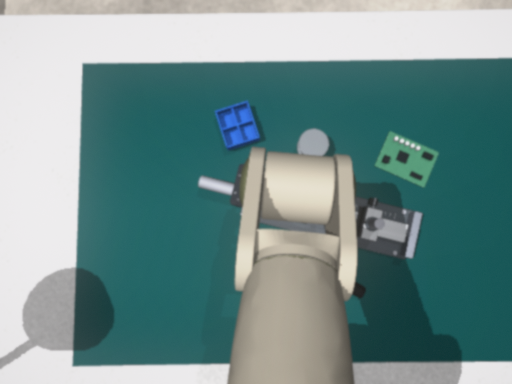

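View pics/s5z.png

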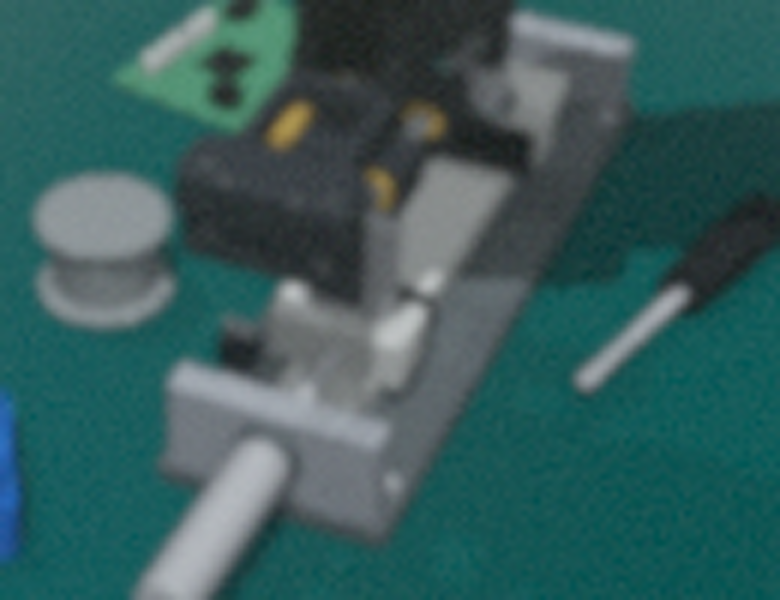

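Emit:
play_rows:
  rows:
    - {"tx": 0.6, "ty": 0, "tz": 0, "wx": 0, "wy": 0.6, "wz": 0}
    - {"tx": 0.4, "ty": 0, "tz": 0, "wx": 0, "wy": 0.3, "wz": 0}
    - {"tx": 0.2, "ty": 0, "tz": 0, "wx": 0, "wy": 0, "wz": 0}

```text
t: 17.4
tcp_pos: [0.5882, 0.0577, 0.0888]
ee_rot: [[0.255, 0.967, -0.003], [0.967, -0.255, -0.003], [-0.003, -0.002, -1.0]]
force: [-5.3, -10.2, 2.3]
width: 0.13
```

```bash
python3 -c "
from h import *
plan([0,.0985,.083])"
```

```text
t 17.4 tcp [0.5882 0.0577 0.0888] grasp H mm [ 0.8 98.  82.8] width 0.13 F [ -5.3 -10.2   2.3] FH [ -2.6 -11.2   2.3] J [-0.1   0.64  1.48 -0.    1.02 -1.41]
turn deg [-0.14  0.2  -0.05] shift now-axes cm [ 0.04 -0.08 -0.02] shift target-axes [ 0.04 -0.08 -0.02]
```

Emit:
play_rows:
  rows:
    - {"tx": 0.15, "ty": 0, "tz": 0, "wx": 0, "wy": 0.2, "wz": 0}

```text
t: 17.52
tcp_pos: [0.5883, 0.058, 0.0888]
ee_rot: [[0.255, 0.967, -0.004], [0.967, -0.255, -0.002], [-0.003, -0.003, -1.0]]
force: [-5.1, -10.8, 2.3]
width: 0.132
```

```bash
python3 -c "
from h import *
plan([0,.0985,.083])
q=optics.get_image('side');save(q,'s6.png')
plan([0,.0985,.083])
im=rect(q,.033,.02,.075,.05,.15,.0002)
cv2.imwrite('pics/r6.png',im[:,:,::-1])
b=cv2.resize(q['image'][170:230,220:300],None,fx=9,fy=9,interpolation=cv2.INTER_CUBIC)
# overlay expected model edges at jaw y=98.5
def dr(P,col):
    u=(proj(q,toW(np.array(P)/1000.))+.5-[220,170])*9-.5
    cv2.polylines(b,[np.round(u).astype(np.int32).reshape(-1,1,2)],False,col,1)
y=98.5
dr([[-30,y+15,50],[30,y+15,50],[30,y-15,50]],(255,0,0))
dr([[30,y,33],[38,y,33],[38,y,26]],(255,255,0))
dr([[50,y,33],[62,y,33],[62,y,26]],(0,255,255))
dr([[-50,170,55],[50,170,55],[50,155,55],[-50,155,55]],(255,0,255))
cv2.imwrite('pics/s6z.png',b[:,:,::-1])
"
```

```text
t 17.525 tcp [0.5883 0.058  0.0888] grasp H mm [ 0.8 98.3 82.8] width 0.132 F [ -5.1 -10.8   2.3] FH [ -2.2 -11.7   2.3] J [-0.1   0.64  1.48 -0.    1.02 -1.41]
turn deg [-0.17  0.15 -0.04] shift now-axes cm [ 0.01 -0.08 -0.02] shift target-axes [ 0.01 -0.08 -0.02]
t 17.575 tcp [0.5883 0.058  0.0888] grasp H mm [ 0.8 98.3 82.8] width 0.134 F [-4.7 -9.6  2.2] FH [ -2.1 -10.5   2.2] J [-0.1   0.64  1.48 -0.    1.02 -1.41]
turn deg [-0.18  0.14 -0.04] shift now-axes cm [ 0.02 -0.08 -0.02] shift target-axes [ 0.02 -0.08 -0.02]
```

View pics/s6z.png

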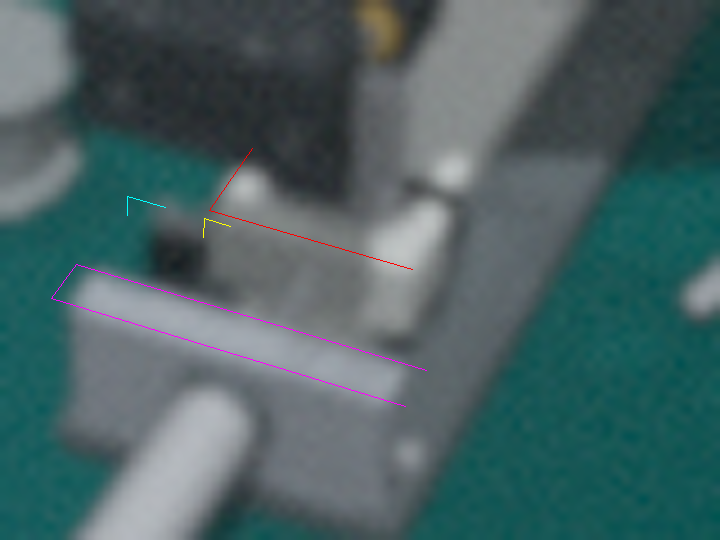

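View pics/r6.png

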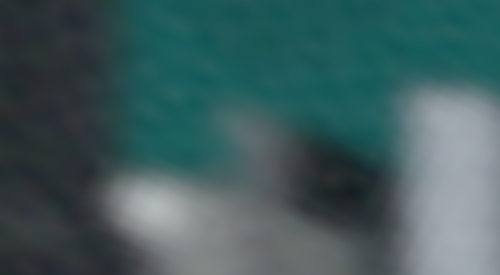

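```bash
python3 -c "
from h import *
q=optics.get_image('side'); plan([0,.0985,.083])
r=dict(q); r['image']=cv2.cvtColor(cv2.imread('pics/side0.png'),cv2.COLOR_BGR2RGB)
a=rect(r,.05,-.04,.045,.02,.08,.0002); b=rect(q,.05,-.04,.045,.0788,.1388,.0002)
im=np.hstack([a,np.zeros((a.shape[0],10,3),np.uint8),b])
for x in range(0,600,50): im[:6,x+(10 if x>=300 else 0)]=[255,0,0]
cv2.imwrite('pics/cmp.png',im[:,:,::-1])
"
```

```text
t 17.625 tcp [0.5883 0.058  0.0888] grasp H mm [ 0.8 98.3 82.8] width 0.131 F [-3.8 -9.5  1.8] FH [ -1.3 -10.1   1.8] J [-0.1   0.64  1.48 -0.    1.02 -1.41]
turn deg [-0.18  0.14 -0.04] shift now-axes cm [ 0.01 -0.08 -0.02] shift target-axes [ 0.01 -0.08 -0.02]
```

View pics/cmp.png

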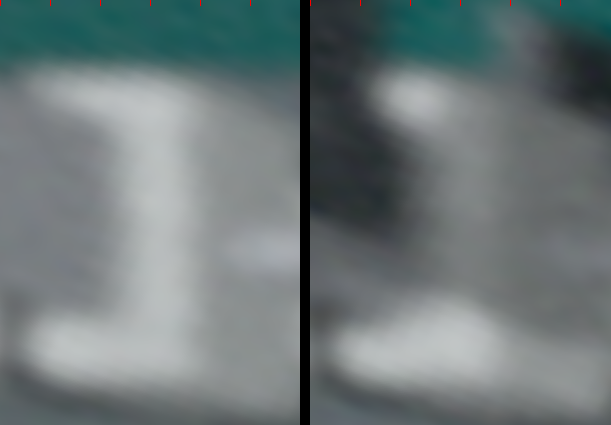

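```bash
python3 -c "
from h import *
p=optics.get_image('top')
im=rect(p,.033,.02,.075,-.13,-.03,.0002); cv2.imwrite('pics/r7.png',im[:,:,::-1])
print('clip',peak(p,.050,.062,-.0788)[0],'idx',peak(p,.035,.038,-.0788)[0])
plan([0,.0985,.083])"
```

```text
clip -78.81686677206768 idx -78.78355768095408
t 17.675 tcp [0.5883 0.058  0.0888] grasp H mm [ 0.8 98.3 82.8] width 0.133 F [-4.  -9.6  1.3] FH [ -1.4 -10.3   1.3] J [-0.1   0.64  1.48 -0.    1.02 -1.41]
turn deg [-0.17  0.14 -0.04] shift now-axes cm [ 0.01 -0.08 -0.02] shift target-axes [ 0.01 -0.08 -0.02]
```

View pics/r7.png

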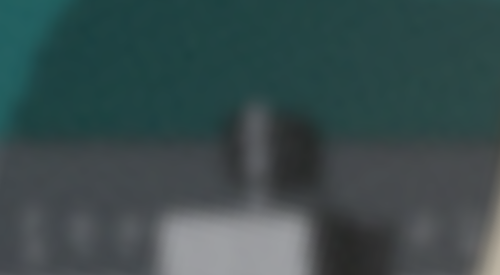

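The carriage index (col ~258) sits in line with its clip blade (col ~257), and the jaw is being held steadily at 98.3 mm.

```bash
python3 -c "
from h import *
print(ticket.sign_off())"
```

```text
the job is handed in; nothing more can be done
None
```

The job is handed in at about 17.7 s: the carriage is on its mark, and the gripper is holding the spring jaw open at its mark.

- **Carriage:** I slid it about 52 mm by its post. The first look showed it 0.8 mm past the clip, so I gripped it again and moved it back. Top-view checks then put its blade 0.3–0.5 mm off the clip's. The last check, in the arm's shadow, showed less than 0.1 mm.
- **Spring jaw:** I gripped the handle at 50 N and pulled it out 58.6 mm, against 58.8 mm measured to its clip. It stayed at 98.3 mm along the holder through the last pictures, with about 10 N of pull on the tool.
- **Less certain:** The arm hid the jaw's blade and clip from the top camera. That alignment therefore rests on the arm's own position and a side-view comparison of the jaw block, which agrees to about 1 mm. The side camera's calibration was off by about 2 pixels compared with the top camera.
- **Loose things:** I didn't touch any of them.

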